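Take the leaky cell out of the desk clock with tongs

ROBOT

A 7-joint arm with a two-finger parallel gripper is mounted at the origin on a cart in front of the work surface, level with it; the furniture and walls round the work are solid. World frame = base frame: x ahead of the robot, y to its left, z up, the work surface at z = 0. Lengths are in m, angles in rad, forces in N, time in s.
With the tool pointing down it reaches from about 0.35 to 0.9 m from the base axis. Payload 8.1 kg.
Tool frame: the origin (TCP) lies on the front face of the gripper's body, between the roots of the fingers; the fingertips stand 66 mm ahead of it and the grasp point (between the pads) lies 47 mm ahead of it (arm.finger_overhang is the distance from the TCP to the fingertips, in m); z points along the fingers, y is the line along which they close (so a half turn about z gives the same grasp; the last joint's range is limited). The gripper opens to 92 mm and grips with 3 to 60 N. Pads are 19 mm wide; open, the fingers measure 130 mm over their backs; the gripper's body (75 mm by 190 mm) begins 47 mm behind the grasp point.
Start: joints at [-1.38, 0.434, 0.025, 1.573, -0.012, 1.134, -0.075], TCP at [0.181, 0.598, 0.292] pointing down, gripper open.
Joint ranges: [-2.62, 2.62], [-0.44, 2.09], [-1.27, 1.32], [0.08, 2.57], [-1.32, 4.46], [0.12, 2], [-2.74, 2.74]. Speed limits (rad/s): [2.22, 2.22, 3.01, 3.01, 3.14, 3.14, 3.14].

INTERFACE

Orientations are given as a rotation vector (axis times angle).
In Python, from cell import readout, cams, workorder, spotter, arm gives the robot as it stands.
- The arm moves only by the shell command python3 -m creep 'ROWS' [FORCE]. ROWS is a JSON list of rows, 1 to 10 of them, each an object with the fields d (a list: dx, dy, dz in shares of the most that a row can go, 1 being 50 mm), turn (a turn about the tool's z in units of 0.2 rad), finger_gap (the opening from 0.0 (shut) to 1.0 (fully open)); a field left out counts as zero (the opening has to be given); each row shifts and turns the commanded pose from where the row before left it, along the tool's axes as they then stand; what a row does not reach is not made up. A row lasts 1/10 s, in which the tool goes at most 0.05 m and 0.15 rad, less where a joint would pass 70% of its speed; a pose out of reach is approached as far as the arm can. The fingers move at their own pace and stop on an object; FORCE is the grip in N (left out, the last holds). Time passes only in rows, so rows that do not move let the fingers close. It prints the time, the measured TCP pose, the force, the opening and the grip force at its end. Input that does not fit is refused with a message, and nothing moves.
- readout.observe(): the state, without advancing time (a new reading comes with each control period).
- cams.get_image(name): name is "scene" or "top"; returns a dict with "image" (384x512x3 uint8, blue, green, red), "fx", "fy", "cx", "cy" (pixels), "cam_to_world" (4x4, takes a point from camera to world coordinates). Camera axes: x right, y down, z forward; pixel columns grow to the right and rows downward; lengths in m; the calibration is good to about 2 mm. A picture is of the moment at which its call begins. There is no depth.
- workorder.sign_off(): hands the job in; it is judged then, once.
Trained networks look in a picture, given as the dict that the camera call returned (one of the last four; its "shot" number tells which), for a name from the list of things; names that differ only in an ending like _2 or _b are one class to them, and where a whole thing is asked for, a point or a joint stands for the part that bears it (a point fixed in the world has none). Each returns a list of dicts, best first, with "score" (0 to 1); they miss things now and then, are a little off and sometimes report something else, mostly with a low value. They report only what shows in the picture. A call takes as long as a camera call. They do not tell look-alikes from the thing itself.
- spotter.boxes_of(picture, name): "centre" ([x, y, z] in m, in the coordinates of the camera as it stood for that picture, good to about 4 mm: the middle of the surface that is visible of it).
The state is a dict: "clock": time; "joints": joint angles; "dq": joint speeds; "joint_efforts": joint torques, N m; "position": TCP position; "ee_rot": TCP orientation; "force": force on the tool from outside, world axes, zero at the start; "ft_torque": the same for the moment, N m; "width": opening from 0.0 (shut) to 1.0 (fully open); "gripper_force": force on a finger pad.
Only numpy, scipy, OpenCV 4.12 (cv2) and the standard library are available. Lean on these libraries where they do the work, as an engineer would, in place of code of your own. Each camera call takes 0.05 s, during which the arm holds its last target. There are 200 camera calls.

TASK

The battery in the desk clock has leaked, so keep the gripper off the clock and the battery: take the spring tongs out of the tool block, use their tips to push the clock's battery cover past its catch and fully open, then close the tongs on the battery and lift it out of its bay. Finish while holding it up in the tongs, still, about 15 cm above the desk; do not drop it, and leave the other things on the desk where they are.

Things in the scene. Friction and masses are not known exactly. Their poses are not given: they have to be found in the camera images.
- tongs: Grey plastic spring tongs, 121 mm tall, 50 g, tips down in the block: two flat legs under a round hinge head. z up from tips to head, y from leg to leg; origin at tip level midway between the legs as they stand. Legs 3.5 thick (y), 14 wide (x; rubber jaws at the bottom 22 mm: 12), parallel at first: 15 between, 22 over the outer faces. The frame belongs to the -y leg.
- tongs_grip (a point): Where to take the tongs: 80 mm above the tips, midway between the legs, on their ribbed thumb plates (22 wide in x, 66 to 94 up); the head ends 41 mm above it. Fingers on the legs' outer faces: squeezing shuts the jaws, easing off lets the spring open them. To hold them open stop the fingers 24.5 mm apart. In the block the legs press on the walls: squeeze, then draw straight up.
- tongs_arm (a joint): Angle of the +y leg, rad: 0 in the block, opens to +0.15, shuts to -0.13. Gap between jaw tips = 15 mm + 110 mm x angle (31 open, 1 shut); outer width at the grip = 22 mm + 30 mm x angle (26.5 open, 18 shut). The hinge pin is 110 above the tips. The spring pushes each finger with 7 N open, 9.5 N at 0, 12 N shut; squeeze beyond that reaches the jaws at 0.27 of its size, so grip with 40 to 80 N.
- tip_fixed (a point): Inner edge of the bottom end of the -y leg.
- tip_moving (a point): Inner edge of the bottom end of the +y leg. The midpoint of the two tip points is the working point of the tongs, open or shut.
- tool_block: Wooden tool block, 115 (x) x 62 (y) x 48 high, origin under its centre, does not move. The tongs stand in its middle well (16 in x, 22.8 in y, 40 deep, floor 8 above the desk), their axes along the block's. A stubby screwdriver is fixed at x = +42, top 90 above the desk.
- clock: White desk clock lying on its face, back up: case 90 (x) x 160 (y) x 32, black bezel 98 x 168 x 8, origin under its centre, does not move. Battery bay: x -31..31, y 20..66, floor at z 8. Saddles (y 29..57, up to z 19) hold the cell's ends at x -29..-19 and 19..29; between x -17 and 17 both sides of the cell are free down to the floor. Rails at x = +-37, up to z 38, beside the cover.
- clock_cover (a joint): Travel of the grey battery cover, m: 0 shut, 0.054 fully open. It slides along the case back toward the clock's -y and stays where left. A sprung ball catch (x 30..45, y 52..66, up to z 43) holds a nib of the cover: about 5 N to push past it in the first 5 mm, then 1.5 N. Cover 69 (x) x 54 (y) x 3, top at z 35.4, over y 16..70 of the clock when shut.
- cover_lip (a point): Middle of the outer (+y) face of the cover's upturned lip, moving with it: at clock y +70 when shut, z 39.5. The lip is 40 wide in x, 4 thick, from the case back (z 32) up to z 43. Push it here toward the clock's -y with the tongs shut and the flat of a leg (squeezing line along the push): edge-on the tongs may turn in the fingers. Each shut leg is 3.5 thick.
- cell: AA battery, 14.5 across, 50.5 long, 24 g, dark sleeve, bright at one end, hidden by the cover at first; origin at its middle, x along it. It lies along the clock's x, middle at clock x 0, y 43, z 17.75. A sprung contact at its +x end presses it lengthwise with 2 N: it resists lifting a little. Close the jaws on its sides with the tips about 5 mm below its axis.
- eraser: Bystander: wrapped white eraser, 23x58x12, origin under its centre.
- usb_stick: Bystander: small memory stick with a bare metal plug, 18x54x8, origin under its centre.
- sticky_pad: Bystander: square pad of sticky notes, 76x76x17, origin under its centre.
- card_case: Bystander: small flat memory-card case, 36x52x10, origin under its centre.
- tealight: Bystander: tealight candle in a metal cup, 38 across, 15 high, origin under its centre.
Mind the look-alikes: they are no part of the job. Of the things shaped like the tongs, the grey one is meant.

How it is judged:
By the outcome, as a careful person would: the job done as asked, in the order asked, and still so for the second after the job is handed in, while the arm keeps its last pose, push and grip.
It also fails if it takes over 51 s, if anything falls off the work surface, if the arm or the gripper's body presses on something with over 40 N, if the wrist force passes 120 N, or if a joint passes its speed limit or range.

## Working session

There is one attempt and no reset: what is moved stays moved. The work goes in short steps, Python scripts to look and compute and a shell command to move; the robot and the scene stay as the last step left them, time stands still between calls to the robot, and variables do not carry over. Pictures are saved under pics/ and viewed, at most 13 in all, crops included, and the job is handed in when it is done.

```bash
mkdir -p pics; ls
python3 - <<'E'
from cell import readout,cams,spotter
import cv2,numpy as np
s=readout.observe();print(s['clock'],s['position'],s['ee_rot'],s['width'])
for c in("scene","top"):
    p=cams.get_image(c);cv2.imwrite(f"pics/{c}0.png",p['image']);T=np.array(p['cam_to_world']);print(c,p['fx'],p['cx'],p['cy'],T.round(4).tolist())
    for n in("tongs","tool_block","clock","clock_cover","cover_lip","tongs_grip"):
        try:
            for b in spotter.boxes_of(p,n)[:3]:print(n,round(b['score'],2),(T@np.r_[b['centre'],1])[:3].round(4))
        except Exception as e:print(n,e)
E
```

```text
pics
0.0 [0.18090656 0.59782038 0.29144658] [-4.59854790e-01 -3.10770391e+00  2.48151988e-03] 0.9988695785836732
scene 362.4985459018043 254.45943024274337 191.63583537856712 [[0.8988, -0.2643, 0.3497, 0.1902], [-0.4377, -0.5821, 0.6853, -0.6273], [0.0224, -0.769, -0.6389, 0.7045], [0.0, 0.0, 0.0, 1.0]]
tongs 0.9 [ 0.5838 -0.2258  0.077 ]
tongs 0.79 [ 0.4803 -0.197   0.0922]
tool_block 0.59 [ 0.4677 -0.2108  0.0476]
clock 0.93 [0.5087 0.1022 0.0327]
clock_cover 0.58 [0.5308 0.1717 0.0352]
cover_lip 0.61 [0.5278 0.1652 0.0332]
tongs_grip 0.81 [ 0.4824 -0.1978  0.0928]
tongs_grip 0.71 [ 0.5842 -0.2257  0.0725]
top 452.8158624589562 254.4057434219998 187.91486673396568 [[0.029, -0.9889, 0.1456, 0.2946], [-0.9996, -0.0293, 0.0001, 0.0332], [0.0042, -0.1455, -0.9893, 1.6099], [0.0, 0.0, 0.0, 1.0]]
tool_block 0.66 [ 0.4742 -0.1902  0.049 ]
clock 0.87 [0.5167 0.1247 0.0302]
clock 0.57 [0.5289 0.1667 0.0379]
clock_cover 0.69 [0.531  0.1713 0.0391]
clock_cover 0.64 [ 0.4781 -0.1857  0.1195]
cover_lip 0.72 [0.5316 0.1655 0.0361]
cover_lip 0.22 [ 0.4825 -0.189   0.1205]
tongs_grip 0.62 [ 0.5966 -0.2164  0.1118]
tongs_grip 0.49 [ 0.4838 -0.1887  0.1217]
```

Run:
```python
import cv2
a=cv2.imread('pics/scene0.png');cv2.imwrite('pics/s.png',cv2.resize(a,(800,600),interpolation=3))
b=cv2.imread('pics/top0.png');c=b[60:240,120:360];cv2.imwrite('pics/t.png',cv2.resize(c,None,fx=3.333,fy=3.333,interpolation=3))
```

```text
(no output)
```

View pics/s.png

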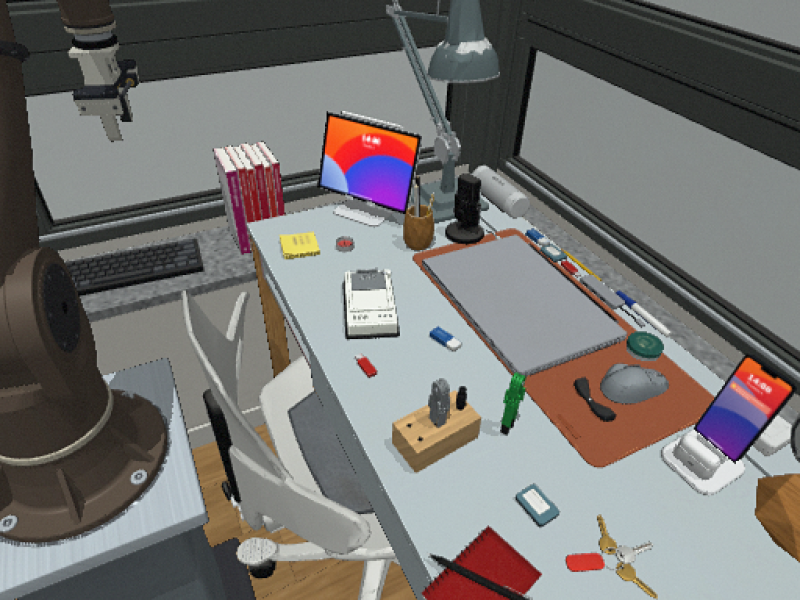

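View pics/t.png

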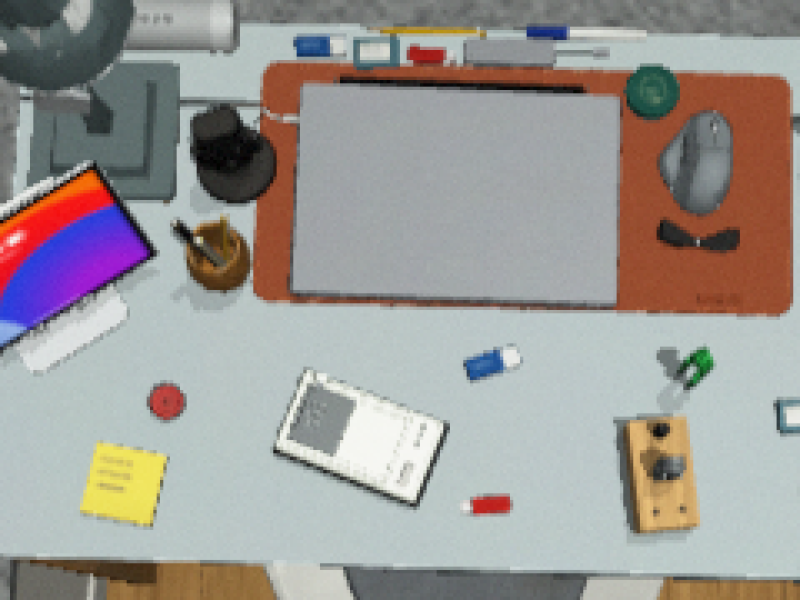

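The top crop shows the grey tongs' head at about (667,466), in the block's middle well, with the screwdriver toward world +x at (660,430). The green look-alike is at (695,365). The clock is at about (360,437) and its grey cover at (325,420). I'll fit the block and clock outlines to get their poses.

```bash
cat > h.py <<'E'
import numpy as np,cv2
from scipy.optimize import minimize
from scipy.spatial.transform import Rotation as R
def proj(p,P):
    T=np.linalg.inv(np.array(p['cam_to_world']));q=np.atleast_2d(P)@T[:3,:3].T+T[:3,3]
    return np.c_[p['fx']*q[:,0]/q[:,2]+p['cx'],p['fy']*q[:,1]/q[:,2]+p['cy']]
def box(sx,sy,z0,z1):return np.array([[x,y,z] for x in(-sx/2,sx/2) for y in(-sy/2,sy/2) for z in(z0,z1)])
def put(P,v):
    c,s=np.cos(v[2]),np.sin(v[2]);return np.asarray(P)@np.array([[c,s,0],[-s,c,0],[0,0,1]])+[v[0],v[1],0]
S=8
def sil(p,boxes,v):
    m=np.zeros((384*S,512*S),np.uint8)
    for b in boxes:
        h=cv2.convexHull(((proj(p,put(b,v))+.5)*S).astype(np.float32)).round().astype(np.int32);cv2.fillConvexPoly(m,h,255)
    return cv2.resize(m,(512,384),interpolation=cv2.INTER_AREA)/255.
CL=[box(.098,.168,0,.008),box(.09,.16,0,.032)];BL=[box(.115,.062,0,.048)]
E
python3 - <<'E'
from h import *
from cell import cams
ps=[cams.get_image(c) for c in("scene","top")]
for name,bx,v0 in(("clock",CL,[.51,.11,-.38]),("block",BL,[.472,-.195,.1])):
    ms=[]
    for p in ps:
        im=cv2.bilateralFilter(p['image'],5,25,3)
        s=sil(p,bx,v0);g=np.full(s.shape,cv2.GC_BGD,np.uint8)
        k=lambda n:np.ones((n,n),np.uint8)
        g[cv2.dilate(s,k(13))>.5]=cv2.GC_PR_BGD;g[s>.5]=cv2.GC_PR_FGD;g[cv2.erode(s,k(9))>.9]=cv2.GC_FGD
        if name=="block":
            h=cv2.cvtColor(im,cv2.COLOR_BGR2HSV);m=((h[...,0]<25)&(h[...,1]>70)).astype(np.uint8);m[cv2.dilate(s,k(13))<.5]=0
            m=cv2.morphologyEx(m,cv2.MORPH_CLOSE,k(5))
        else:
            desk=np.median(im[cv2.dilate(s,k(25))-cv2.dilate(s,k(13))>.5],0);d=np.linalg.norm(im.astype(float)-desk,axis=2)
            m=((d>45)&(cv2.dilate(s,k(11))>.5)).astype(np.uint8)
            n,l,st,_=cv2.connectedComponentsWithStats(m);m=(l==1+st[1:,4].argmax()).astype(np.uint8);print(desk)
            cs,_=cv2.findContours(m,0,2);cv2.drawContours(m,cs,-1,1,-1)
        ms.append(m)
    def cost(v,idx=(0,1)):return sum(np.abs(sil(ps[i],bx,v)-ms[i]).sum() for i in idx)
    for idx in((0,),(1,),(0,1)):
        r=minimize(cost,v0,args=(idx,),method='Nelder-Mead',options=dict(initial_simplex=np.array(v0)+np.array([[0,0,0],[.01,0,0],[0,.01,0],[0,0,.08]]),xatol=1e-4,fatol=.5))
        print(name,idx,r.x.round(4),r.fun,[m.sum() for m in ms])
    for i,p in enumerate(ps):
        o=cv2.resize(p['image'],None,fx=4,fy=4,interpolation=0)
        cs,_=cv2.findContours((cv2.resize(sil(p,bx,r.x),None,fx=4,fy=4)>.5).astype(np.uint8),0,2);cv2.drawContours(o,cs,-1,(0,0,255),1)
        cs,_=cv2.findContours(cv2.resize(ms[i],None,fx=4,fy=4,interpolation=0),0,2);cv2.drawContours(o,cs,-1,(0,255,0),1)
        c=(proj(p,[[*r.x[:2],.03]])[0]*4).astype(int);cv2.imwrite(f'pics/f_{name}{i}.png',o[c[1]-150:c[1]+150,c[0]-200:c[0]+200])
f=lambda n:cv2.imread(f'pics/f_{n}.png')
cv2.imwrite('pics/fit.png',np.vstack([np.hstack([f('clock0'),f('clock1')]),np.hstack([f('block0'),f('block1')])]))
from cell import readout
print(R.from_rotvec(readout.observe()['ee_rot']).as_matrix().round(3))
E
```

```text
[197. 195. 182.]
[198. 199. 186.]
clock (0,) [ 0.5155  0.1296 -0.3421] 61.4078431372549 [np.uint64(1450), np.uint64(1315)]
clock (1,) [ 0.5142  0.1297 -0.3443] 65.83137254901962 [np.uint64(1450), np.uint64(1315)]
clock (0, 1) [ 0.5151  0.1296 -0.3476] 132.05490196078432 [np.uint64(1450), np.uint64(1315)]
block (0,) [ 0.4822 -0.1902  0.1368] 283.80392156862746 [np.uint64(1541), np.uint64(602)]
block (1,) [ 0.4841 -0.191   0.1373] 78.84313725490196 [np.uint64(1541), np.uint64(602)]
block (0, 1) [ 0.4825 -0.1903  0.1407] 377.5411764705882 [np.uint64(1541), np.uint64(602)]
[[-0.957  0.29   0.   ]
 [ 0.29   0.957  0.   ]
 [ 0.     0.    -1.   ]]
```

View pics/fit.png

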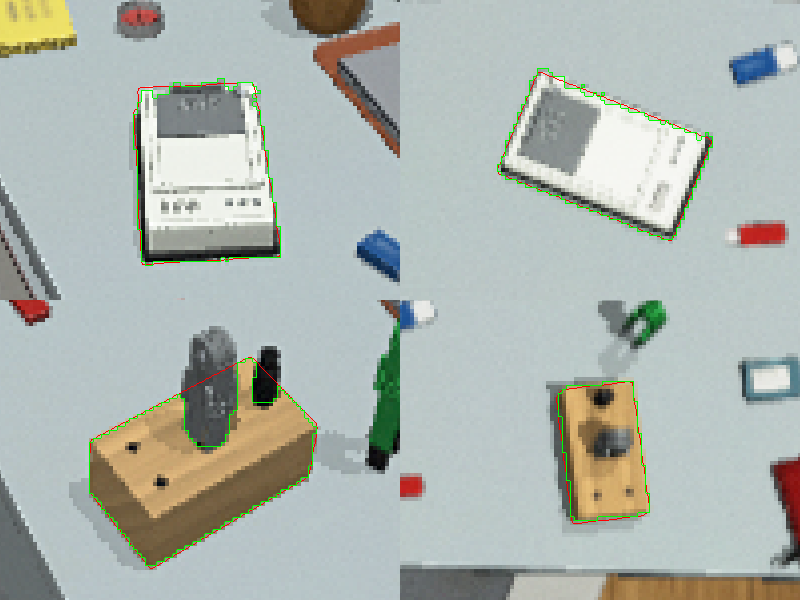

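Both outlines fit well: block at (0.483, -0.1905), yaw 0.14, and clock at (0.515, 0.1296), yaw -0.346. Next I move over the tongs.

Units first: shifts go in shares of 50 mm and turns go in units of 0.2 rad. So -0.0385 m is -0.77, -0.03 m is -0.6.

```bash
python3 -m creep '[{"d":[-0.6, -0.77, 0], "finger_gap":1}, {"d":[-0.6, -0.77, 0], "finger_gap":1}, {"d":[-0.6, -0.77, 0], "finger_gap":1}, {"d":[-0.6, -0.77, 0], "finger_gap":1}, {"d":[-0.6, -0.77, 0], "finger_gap":1}, {"d":[-0.6, -0.77, 0], "finger_gap":1}, {"d":[-0.6, -0.77, 0], "finger_gap":0.6}, {"d":[-0.6, -0.77, 0], "finger_gap":0.6}, {"d":[-0.6, -0.77, 0], "finger_gap":0.6}, {"d":[-0.6, -0.77, 0], "finger_gap":0.6}]' 20
python3 -m creep '[{"d":[-0.6, -0.77, 0], "finger_gap":0.6}, {"d":[-0.6, -0.77, 0], "finger_gap":0.6}, {"d":[-0.6, -0.77, 0], "finger_gap":0.6}, {"d":[-0.6, -0.77, 0], "finger_gap":0.6}, {"d":[-0.6, -0.77, 0], "finger_gap":0.6}, {"d":[-0.6, -0.77, 0], "turn":-0.725, "finger_gap":0.6}, {"turn":-0.725, "finger_gap":0.6}, {"turn":-0.725, "finger_gap":0.6}, {"finger_gap":0.6}, {"finger_gap":0.6}]'
cat > g.py <<'E'
from h import *
from cell import readout
import sys
# target x y yawOfToolY z
t=[float(a) for a in sys.argv[1:5]]
s=readout.observe();M=R.from_rotvec(s['ee_rot']).as_matrix();a=np.arctan2(M[1,1],M[0,1])
print('t',round(s['clock'],2),'pos',s['position'].round(4) if hasattr(s['position'],'round') else s['position'],'yaw',round(a,4),'tilt',M[:2,2].round(4),'F',np.round(s['force'],1),'w',round(s['width']*92,2),s['gripper_force'])
d=np.array([t[0],t[1],t[3]])-s['position'];print('turn',round(a-t[2],4))
Mt=np.array([[-np.sin(t[2]),np.cos(t[2]),0],[np.cos(t[2]),np.sin(t[2]),0],[0,0,-1]]).T
print('move before turn',(M.T@d).round(4),' after turn',(Mt.T@d).round(4))
E
python3 g.py .483 -.1905 1.711 .135
```

```text
clock: 1.8
position: [0.357, 0.141, 0.2926]
ee_rot: [0.46, 3.107, 0.002]
force: [1.4, 0.7, -0.2]
width: 0.703
gripper_force: 0.0
clock: 2.8
position: [0.4588, -0.1209, 0.2924]
ee_rot: [-0.169, 3.137, 0.0]
force: [0.0, -0.2, -0.0]
width: 0.598
gripper_force: 0.0
t 2.8 pos [ 0.4588 -0.1209  0.2924] yaw 1.6784 tilt [0.0002 0.0003] F [ 0.  -0.2 -0. ] w 55.04 0.0
turn -0.0326
move before turn [-0.0165 -0.0719  0.1574]  after turn [-0.0142 -0.0723  0.1574]
```

Scaled: -0.0361 m is -0.722, 0.03 m is 0.6, -0.0326 rad is -0.163.

```bash
python3 -m creep '[{"turn":-0.163, "finger_gap":0.6}, {"d":[-0.142, -0.722, 0], "finger_gap":0.6}, {"d":[-0.142, -0.722, 0], "finger_gap":0.6}, {"d":[0, 0, 0.6], "finger_gap":0.6}, {"d":[0, 0, 0.6], "finger_gap":0.6}, {"finger_gap":0.6}]'
python3 g.py .483 -.1905 1.711 .135
python3 - <<'E'
from h import *
from cell import cams
o=[]
for c in("scene","top"):
    p=cams.get_image(c);u=proj(p,[[.483,-.1905,.1]])[0].astype(int)
    o.append(cv2.resize(p['image'][u[1]-50:u[1]+50,u[0]-50:u[0]+50],(400,400),interpolation=3))
cv2.imwrite('pics/a.png',np.hstack(o))
E
```

```text
clock: 3.4
position: [0.4815, -0.1892, 0.2294]
ee_rot: [0.222, -3.128, -0.003]
force: [-0.2, 0.1, 0.5]
width: 0.598
gripper_force: 0.0
t 3.4 pos [ 0.4815 -0.1892  0.2294] yaw 1.7122 tilt [-0.0059  0.0013] F [-0.2  0.1  0.5] w 55.05 0.0
turn 0.0012
move before turn [-0.0018 -0.0017  0.0944]  after turn [-0.0013 -0.0015  0.0944]
```

View pics/a.png

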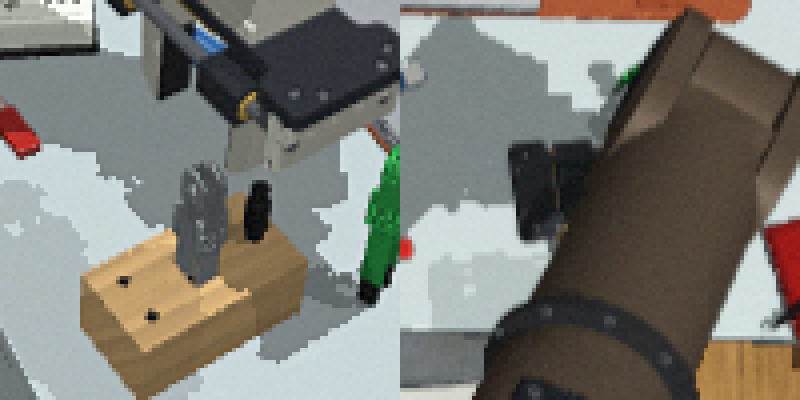

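The fingers sit above the tongs' head, with the block and screwdriver clear of them. Now I lower.

```bash
python3 -m creep '[{"d":[-0.02, -0.02, 0.6], "finger_gap":0.6}, {"d":[0, 0, 0.6], "finger_gap":0.6}, {"d":[0, 0, 0.4], "finger_gap":0.6}, {"d":[0, 0, 0.25], "finger_gap":0.6}, {"finger_gap":0.6}, {"finger_gap":0.6}]'
python3 g.py .483 -.1905 1.711 .135
```

```text
clock: 4.1
position: [0.4852, -0.1913, 0.1411]
ee_rot: [-0.226, 3.132, -0.001]
force: [0.8, -0.4, 0.2]
width: 0.603
gripper_force: 0.0
t 4.1 pos [ 0.4852 -0.1913  0.1411] yaw 1.715 tilt [ 0.0015 -0.0002] F [ 0.8 -0.4  0.2] w 55.46 0.0
turn 0.004
move before turn [0.0021 0.0011 0.006 ]  after turn [0.002  0.0011 0.0061]
```

```bash
python3 -m creep '[{"d":[0.02, 0.02, 0.06], "turn":0.015, "finger_gap":0.6}, {"finger_gap":0.6}, {"finger_gap":0.6}]'
python3 g.py .483 -.1905 1.711 .135
```

```text
clock: 4.4
position: [0.4835, -0.1903, 0.1373]
ee_rot: [-0.222, 3.133, -0.0]
force: [-0.0, -0.5, 0.4]
width: 0.601
gripper_force: 0.0
t 4.4 pos [ 0.4835 -0.1903  0.1373] yaw 1.7123 tilt [0.0007 0.    ] F [-0.  -0.5  0.4] w 55.29 0.0
turn 0.0013
move before turn [ 0.0005 -0.0001  0.0023]  after turn [ 0.0005 -0.0001  0.0023]
```

Position is good. I'll add 2 mm down and close.

```bash
python3 -m creep '[{"d":[0, 0, 0.04], "finger_gap":0.5}, {"finger_gap":0.4}, {"finger_gap":0.3}, {"finger_gap":0.25}, {"finger_gap":0.1}, {"finger_gap":0.1}, {"finger_gap":0.1}, {"finger_gap":0.1}]' 45
python3 g.py .483 -.1905 1.711 .135
```

```text
clock: 5.2
position: [0.4833, -0.1903, 0.1348]
ee_rot: [0.222, -3.134, -0.0]
force: [0.7, 0.7, -0.3]
width: 0.221
gripper_force: 44.9
t 5.2 pos [ 0.4833 -0.1903  0.1348] yaw 1.7122 tilt [-0.0001  0.0001] F [ 0.7  0.7 -0.3] w 20.37 44.88276451360434
turn 0.0012
move before turn [ 0.0003 -0.0001 -0.0002]  after turn [ 0.0003 -0.0001 -0.0002]
```

Scaled: -0.03 m is -0.6, -0.02 m is -0.4.

```bash
python3 -m creep '[{"d":[0, 0, -0.2], "finger_gap":0.1}, {"d":[0, 0, -0.4], "finger_gap":0.1}, {"d":[0, 0, -0.4], "finger_gap":0.1}, {"d":[0, 0, -0.6], "finger_gap":0.1}, {"d":[0, 0, -0.6], "finger_gap":0.1}, {"d":[0, 0, -0.4], "finger_gap":0.1}, {"finger_gap":0.1}, {"finger_gap":0.1}]'
python3 g.py .5424 .2061 1.225 .2
python3 - <<'E'
from h import *
from cell import cams
p=cams.get_image("scene");u=proj(p,[[.483,-.1905,.16]])[0].astype(int)
cv2.imwrite('pics/b.png',cv2.resize(p['image'][u[1]-50:u[1]+60,u[0]-60:u[0]+60],(600,550),interpolation=3))
E
```

```text
clock: 6.0
position: [0.4833, -0.1902, 0.2652]
ee_rot: [-0.222, 3.133, 0.0]
force: [-1.0, -0.1, -1.5]
width: 0.223
gripper_force: 44.9
t 6.0 pos [ 0.4833 -0.1902  0.2652] yaw 1.7124 tilt [0.0009 0.0002] F [-1.  -0.1 -1.5] w 20.49 44.883569539524615
turn 0.4874
move before turn [-0.1144  0.384   0.0653]  after turn [0.0787 0.3929 0.0652]
```

View pics/b.png

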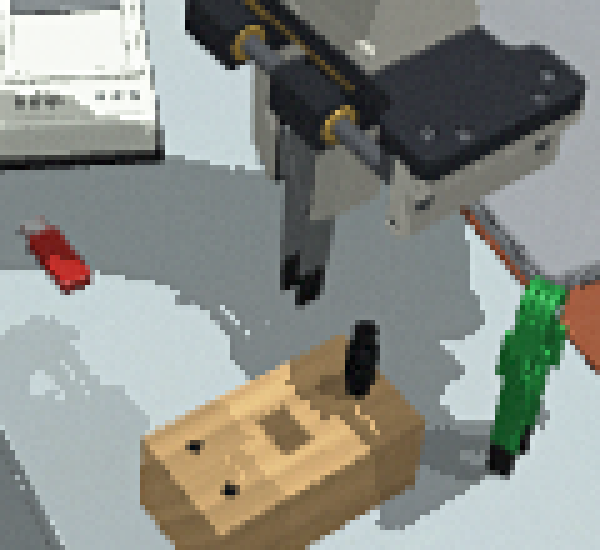

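The grey tongs are out and shut, tips at about (300,295) in the crop, and the block is undisturbed. Next is the +y side of the clock.

```bash
python3 -m creep '[{"turn":0.61, "finger_gap":0.1}, {"turn":0.61, "finger_gap":0.1}, {"turn":0.61, "finger_gap":0.1}, {"turn":0.607, "finger_gap":0.1}, {"d":[0.174, 0.874, 0], "finger_gap":0.1}, {"d":[0.174, 0.874, 0], "finger_gap":0.1}, {"d":[0.174, 0.874, 0], "finger_gap":0.1}, {"d":[0.174, 0.874, 0], "finger_gap":0.1}, {"d":[0.174, 0.874, 0], "finger_gap":0.1}, {"d":[0.174, 0.874, 0], "finger_gap":0.1}]' 45
python3 -m creep '[{"d":[0.174, 0.874, 0], "finger_gap":0.1}, {"d":[0.174, 0.874, 0], "finger_gap":0.1}, {"d":[0.174, 0.874, 0], "finger_gap":0.1}, {"d":[0, 0, 0.6], "finger_gap":0.1}, {"d":[0, 0, 0.6], "finger_gap":0.1}, {"finger_gap":0.1}, {"finger_gap":0.1}]'
python3 g.py .5428 .2067 1.225 .2
python3 - <<'E'
from h import *
from cell import cams
o=[]
for c in("scene","top"):
    p=cams.get_image(c);np.save(f'pics/c_{c}.npy',p['image']);u=proj(p,[[.54,.2,.06]])[0].astype(int)
    o.append(cv2.resize(p['image'][u[1]-40:u[1]+40,u[0]-40:u[0]+40],(400,400),interpolation=3))
    print(c,u,proj(p,[[.5428,.2067,.073],put([[0,.07,.0395]],[.515,.1296,-.346])[0]]).round(1).tolist())
cv2.imwrite('pics/c.png',np.hstack(o))
E
```

```text
clock: 7.05
position: [0.5224, 0.0758, 0.2637]
ee_rot: [-0.541, -3.093, 0.001]
force: [0.9, 0.2, 0.6]
width: 0.224
gripper_force: 44.9
clock: 7.75
position: [0.5426, 0.2056, 0.2043]
ee_rot: [-0.542, -3.093, 0.003]
force: [0.7, -0.3, 0.0]
width: 0.222
gripper_force: 44.9
t 7.75 pos [0.5426 0.2056 0.2043] yaw 1.224 tilt [-0.0021 -0.0015] F [ 0.7 -0.3  0. ] w 20.44 44.907877806108445
turn -0.001
move before turn [0.0002 0.0011 0.0043]  after turn [0.0002 0.0011 0.0043]
scene [233 165] [[233.9, 160.9], [234.3, 172.2]]
top [206 181] [[204.2, 180.1], [208.3, 182.9]]
```

View pics/c.png

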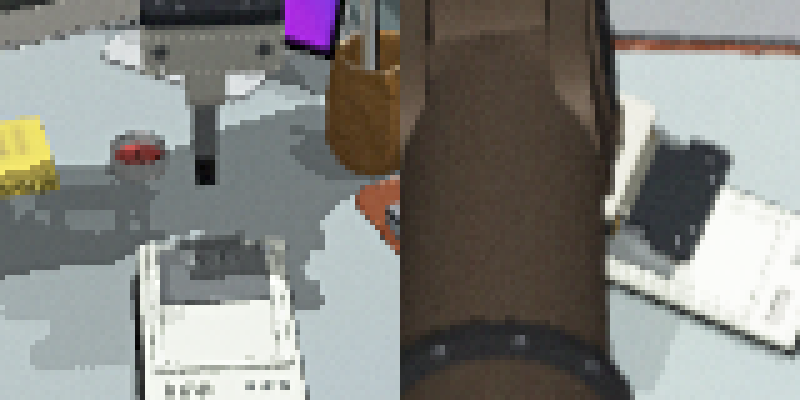

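The scene view puts the tongs' tip at crop (204,184) against a predicted (204,180), centred on the lip. I lower to tip height of about 37 mm.

Scaled: 0.02 m is 0.4, 0.015 m is 0.3.

```bash
python3 -m creep '[{"d":[0, 0, 0.4], "finger_gap":0.1}, {"d":[0, 0, 0.3], "finger_gap":0.1}, {"d":[0, 0, 0.1], "finger_gap":0.1}, {"finger_gap":0.1}, {"finger_gap":0.1}]' 60
python3 g.py .5428 .2067 1.225 .164
python3 -m creep '[{"d":[0, -0.08, 0], "finger_gap":0.1}, {"d":[0, -0.08, 0], "finger_gap":0.1}, {"d":[0, -0.06, 0], "finger_gap":0.1}, {"d":[0, -0.06, 0], "finger_gap":0.1}, {"d":[0, -0.06, 0], "finger_gap":0.1}, {"finger_gap":0.1}]'
python3 g.py .5428 .2067 1.225 .164
```

```text
clock: 8.35
position: [0.5436, 0.2063, 0.166]
ee_rot: [0.541, 3.093, 0.002]
force: [-0.1, 0.1, -0.9]
width: 0.215
gripper_force: 59.7
t 8.35 pos [0.5436 0.2063 0.166 ] yaw 1.2245 tilt [0.0013 0.0008] F [-0.1  0.1 -0.9] w 19.81 59.72669481372577
turn -0.0005
move before turn [0.0009 0.0001 0.002 ]  after turn [0.0009 0.0001 0.002 ]
clock: 8.95
position: [0.5373, 0.1899, 0.1652]
ee_rot: [0.541, 3.094, 0.001]
force: [-0.3, 0.4, 0.6]
width: 0.217
gripper_force: 59.9
t 8.95 pos [0.5373 0.1899 0.1652] yaw 1.2245 tilt [0.0004 0.0003] F [-0.3  0.4  0.6] w 19.97 59.94776115534478
turn -0.0005
move before turn [0.0005 0.0177 0.0012]  after turn [0.0005 0.0177 0.0012]
```

```bash
python3 -m creep '[{"finger_gap":0.1}]'
cat > v.py <<'E'
from h import *
from cell import cams
import sys
p=cams.get_image("scene");cv2.imwrite('pics/full_'+sys.argv[1],p['image'])
cv2.imwrite('pics/'+sys.argv[1],cv2.resize(p['image'][140:220,193:273],(600,600),interpolation=3))
E
python3 v.py d.png
```

```text
clock: 9.05
position: [0.5373, 0.19, 0.165]
ee_rot: [0.541, 3.095, -0.0]
force: [0.8, 1.4, -0.1]
width: 0.217
gripper_force: 59.9
```

View pics/d.png

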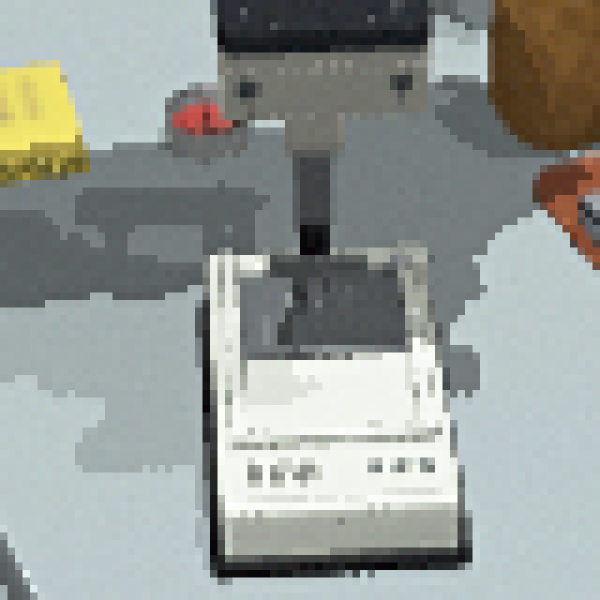

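Run:
```python
from h import *
from cell import cams
p=cams.get_image("scene");V=[.515,.1296,-.346]
print('tip',proj(p,[[.5373,.19,.038]]),'clock y of TCP',(np.array([.5373,.19])-V[:2])@[np.sin(.346),np.cos(.346)])
for y in(.016,.011,.006,0,-.038):print(y,proj(p,put([[0,y,.0354]],V)).round(1))
for y in(.07,.065,.06,.016):print('lip',y,proj(p,put([[0,y,.043]],V)).round(1))
```

```text
tip [[234.58391349 173.6613505 ]] clock y of TCP 0.0643832699518844
0.016 [[235.5 184.2]]
0.011 [[235.6 185.2]]
0.006 [[235.7 186.3]]
0 [[235.9 187.6]]
-0.038 [[236.8 196. ]]
lip 0.07 [[234.3 171.3]]
lip 0.065 [[234.4 172.2]]
lip 0.06 [[234.5 173.2]]
lip 0.016 [[235.5 182.2]]
```

The tip is at crop (315,254), and the cover's front edge has moved to row 352, about 10 mm of travel, so it's past the catch. I keep pushing.

```bash
python3 -m creep '[{"d":[0, -0.12, 0], "finger_gap":0.1}, {"d":[0, -0.12, 0], "finger_gap":0.1}, {"d":[0, -0.12, 0], "finger_gap":0.1}, {"d":[0, -0.12, 0], "finger_gap":0.1}, {"d":[0, -0.12, 0], "finger_gap":0.1}, {"d":[0, -0.12, 0], "finger_gap":0.1}, {"d":[0, -0.1, 0], "finger_gap":0.1}, {"finger_gap":0.1}]'
python3 -m creep '[{"d":[0, -0.02, 0], "finger_gap":0.1}, {"d":[0, -0.02, 0], "finger_gap":0.1}, {"d":[0, -0.02, 0], "finger_gap":0.1}, {"finger_gap":0.1}]'
python3 g.py .5228 .1508 1.225 .164
python3 v.py e.png
```

```text
clock: 9.95
position: [0.523, 0.1507, 0.1648]
ee_rot: [-0.542, -3.094, 0.001]
force: [0.5, -0.3, -0.6]
width: 0.218
gripper_force: 60.0
clock: 10.35
position: [0.5223, 0.149, 0.1648]
ee_rot: [-0.54, -3.095, -0.0]
force: [1.1, 1.5, -0.6]
width: 0.214
gripper_force: 60.0
t 10.35 pos [0.5223 0.149  0.1648] yaw 1.225 tilt [-0.0001  0.0002] F [ 1.1  1.5 -0.6] w 19.7 59.98767375633179
turn -0.0
move before turn [0.0001 0.0019 0.0008]  after turn [0.0001 0.0019 0.0008]
```

View pics/e.png

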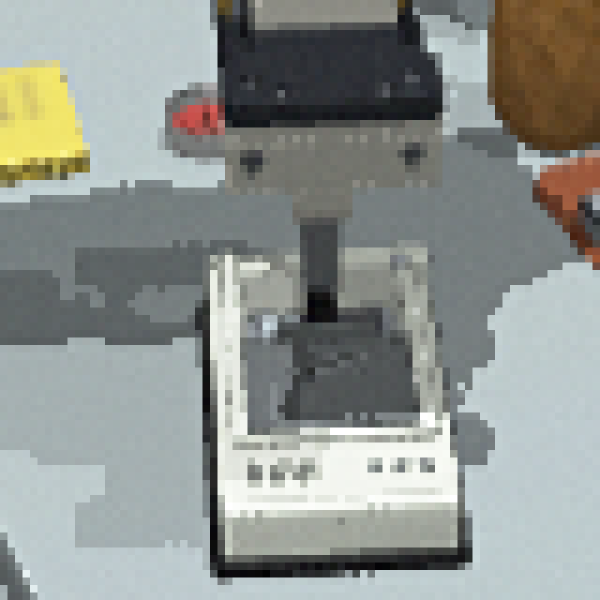

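The cover's edge is at crop row 428, close to fully open. I push until the end stop shows in the force.

```bash
for i in 1; do :; done; python3 -m creep '[{"d":[0, -0.02, 0], "finger_gap":0.1}, {"d":[0, -0.02, 0], "finger_gap":0.1}, {"finger_gap":0.1}]'
python3 -m creep '[{"d":[0, -0.02, 0], "finger_gap":0.1}, {"d":[0, -0.02, 0], "finger_gap":0.1}, {"finger_gap":0.1}]'
python3 g.py .5228 .1508 1.225 .164
```

```text
clock: 10.7
position: [0.5218, 0.1473, 0.1649]
ee_rot: [0.54, 3.094, 0.001]
force: [1.5, 3.8, -0.8]
width: 0.212
gripper_force: 60.2
clock: 11.0
position: [0.5214, 0.1461, 0.1651]
ee_rot: [0.54, 3.094, 0.003]
force: [2.2, 6.7, -1.1]
width: 0.211
gripper_force: 60.8
t 11.0 pos [0.5214 0.1461 0.1651] yaw 1.2254 tilt [0.0011 0.0015] F [ 2.2  6.7 -1.1] w 19.43 60.78081873245537
turn 0.0004
move before turn [0.0003 0.0049 0.0011]  after turn [0.0003 0.0049 0.0011]
```

The force rose to 7 N at the stop, so the cover is fully open. I back off, rise, centre over the cell and ease the tongs open.

Scaled: -0.02 m is -0.4, -0.01 m is -0.2.

```bash
python3 -m creep '[{"d":[0, 0.12, 0], "finger_gap":0.1}, {"d":[0, 0.12, -0.2], "finger_gap":0.1}, {"d":[0, 0.12, -0.4], "finger_gap":0.1}, {"d":[0, 0.16, -0.2], "finger_gap":0.1}, {"finger_gap":0.1}, {"finger_gap":0.23}, {"finger_gap":0.245}, {"finger_gap":0.255}, {"finger_gap":0.266}, {"finger_gap":0.266}]'
python3 g.py .5296 .1701 1.225 .1397
python3 v.py f.png
```

```text
clock: 12.0
position: [0.5296, 0.1693, 0.2046]
ee_rot: [-0.541, -3.094, 0.0]
force: [0.0, 0.2, -0.8]
width: 0.265
gripper_force: 6.2
t 12.0 pos [0.5296 0.1693 0.2046] yaw 1.2245 tilt [-0.0005 -0.0002] F [ 0.   0.2 -0.8] w 24.36 6.216103943315829
turn -0.0005
move before turn [0.0003 0.0008 0.0649]  after turn [0.0003 0.0007 0.0649]
```

View pics/f.png

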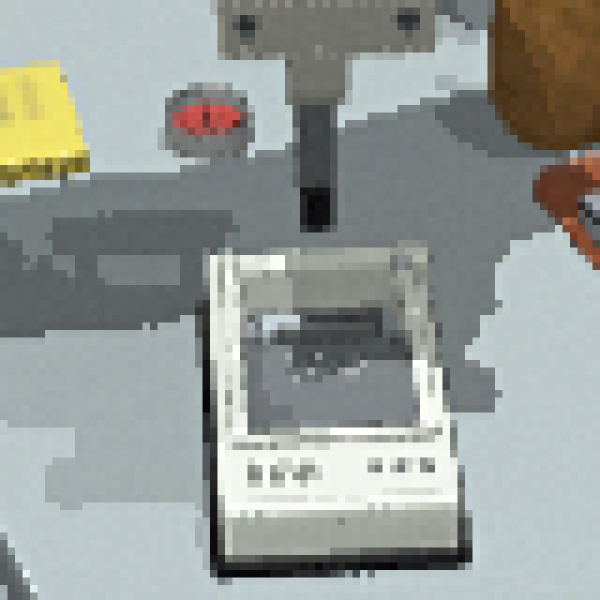

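Run:
```python
from h import *
from cell import cams
p=cams.get_image("scene");V=[.515,.1296,-.346];u=np.array([np.sin(.346),np.cos(.346),0]);t=np.array([.5296,.1693,.0776])
for o in(-.0155,-.012,.0155):print('tip',o,proj(p,t+o*u).round(1))
for x in(-.025,0,.025):print('cell',x,((proj(p,put([[x,.043,.025]],V))-[193,140])*7.5).round())
```

```text
tip -0.0155 [[235.2 170.5]]
tip -0.012 [[235.1 169.8]]
tip 0.0155 [[234.5 164.3]]
cell -0.025 [[253. 313.]]
cell 0 [[315. 310.]]
cell 0.025 [[376. 307.]]
```

The near leg's tip, measured at (235.4,170.8), matches the prediction of (235.2,170.5), and the bright end and sleeve of the cell sit where expected. I lower the open jaws around it.

```bash
python3 -m creep '[{"d":[0, 0.014, 0.3], "finger_gap":0.266}, {"d":[0, 0, 0.3], "finger_gap":0.266}, {"d":[0, 0, 0.2], "finger_gap":0.266}, {"d":[0, 0, 0.2], "finger_gap":0.266}, {"finger_gap":0.266}]'
python3 -m creep '[{"d":[0, 0, 0.12], "finger_gap":0.266}, {"d":[0, 0, 0.1], "finger_gap":0.266}, {"d":[0, 0, 0.06], "finger_gap":0.266}, {"finger_gap":0.266}, {"finger_gap":0.266}]'
python3 g.py .5296 .1701 1.225 .1397
```

```text
clock: 12.6
position: [0.5294, 0.17, 0.1537]
ee_rot: [-0.541, -3.093, 0.002]
force: [0.3, 0.2, -0.8]
width: 0.27
gripper_force: 6.2
clock: 13.1
position: [0.5301, 0.1702, 0.1409]
ee_rot: [0.541, 3.095, 0.0]
force: [1.4, 0.9, -1.2]
width: 0.265
gripper_force: 6.2
t 13.1 pos [0.5301 0.1702 0.1409] yaw 1.2248 tilt [0.     0.0001] F [ 1.4  0.9 -1.2] w 24.4 6.204348940536875
turn -0.0002
move before turn [ 0.0004 -0.0003  0.0012]  after turn [ 0.0004 -0.0003  0.0012]
```

Scaled: 0.001 m is 0.02.

```bash
python3 -m creep '[{"d":[0, 0, 0.02], "finger_gap":0.266}, {"finger_gap":0.25}, {"finger_gap":0.23}, {"finger_gap":0.1}, {"finger_gap":0.1}, {"finger_gap":0.1}, {"finger_gap":0.1}]' 58
python3 -m creep '[{"d":[0, 0, -0.06], "finger_gap":0.1}, {"d":[0, 0, -0.08], "finger_gap":0.1}, {"d":[0, 0, -0.12], "finger_gap":0.1}, {"d":[0, 0, -0.2], "finger_gap":0.1}, {"d":[0, 0, -0.24], "finger_gap":0.1}, {"d":[0, 0, -0.3], "finger_gap":0.1}, {"finger_gap":0.1}]'
python3 g.py .5296 .1701 1.225 .287
python3 v.py g.png
```

```text
clock: 13.8
position: [0.5301, 0.1705, 0.1399]
ee_rot: [0.54, 3.095, 0.001]
force: [0.0, 3.2, -0.5]
width: 0.239
gripper_force: 58.0
clock: 14.5
position: [0.5314, 0.1704, 0.1925]
ee_rot: [0.54, 3.091, 0.004]
force: [0.6, 0.1, -0.1]
width: 0.228
gripper_force: 58.0
t 14.5 pos [0.5314 0.1704 0.1925] yaw 1.2246 tilt [0.0038 0.0018] F [ 0.6  0.1 -0.1] w 20.98 57.986877635121346
turn -0.0004
move before turn [ 0.0013 -0.0006 -0.0945]  after turn [ 0.0016 -0.0009 -0.0945]
```

View pics/g.png

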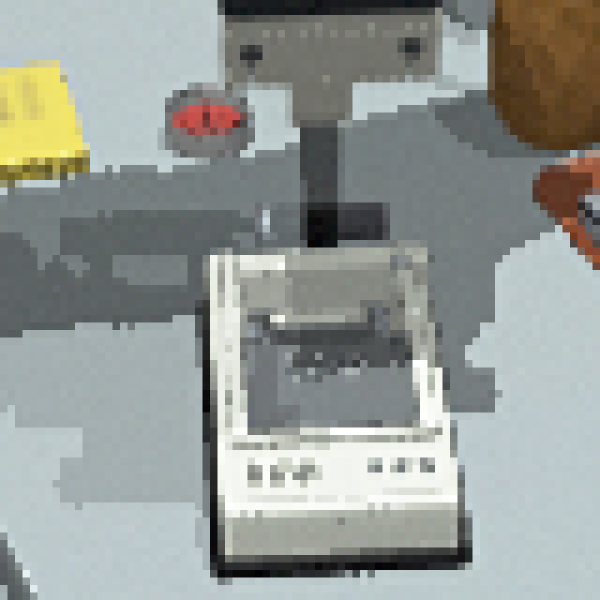

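The cell is up out of its bay, spanning crop x 255–388 at row 222, and the cover is still open. I check that the grip holds before going higher.

Scaled: -0.025 m is -0.5, -0.02 m is -0.4.

```bash
python3 -m creep '[{"finger_gap":0.1}, {"finger_gap":0.1}, {"finger_gap":0.1}, {"finger_gap":0.1}]' 60
python3 -m creep '[{"d":[0, 0, -0.2], "finger_gap":0.1}, {"d":[0, 0, -0.4], "finger_gap":0.1}, {"d":[0, 0, -0.5], "finger_gap":0.1}, {"d":[0, 0, -0.4], "finger_gap":0.1}, {"d":[0, 0, -0.2], "finger_gap":0.1}, {"d":[0, 0, -0.1], "finger_gap":0.1}, {"finger_gap":0.1}, {"finger_gap":0.1}, {"finger_gap":0.1}, {"finger_gap":0.1}]'
python3 g.py .5296 .1701 1.225 .274
python3 - <<'E'
from h import *
from cell import cams,spotter,readout
p=cams.get_image("scene");T=np.array(p['cam_to_world'])
for b in spotter.boxes_of(p,"cell")[:2]:print(b['score'],(T@np.r_[b['centre'],1])[:3].round(4))
s=readout.observe()['position'];u=proj(p,[s-[0,0,.122]])[0].astype(int);print(u)
cv2.imwrite('pics/k.png',cv2.resize(p['image'][u[1]-30:u[1]+60,u[0]-40:u[0]+50],(600,600),interpolation=3))
E
```

```text
clock: 14.95
position: [0.5299, 0.1701, 0.1895]
ee_rot: [-0.541, -3.094, 0.001]
force: [-0.3, -0.4, -0.8]
width: 0.234
gripper_force: 60.0
clock: 15.95
position: [0.5297, 0.1701, 0.2792]
ee_rot: [-0.541, -3.094, 0.001]
force: [1.1, 0.9, -0.8]
width: 0.235
gripper_force: 60.0
t 15.95 pos [0.5297 0.1701 0.2792] yaw 1.2248 tilt [-0.0012 -0.0006] F [ 1.1  0.9 -0.8] w 21.59 59.9863463267684
turn -0.0002
move before turn [ 0.0001 -0.0001  0.0052]  after turn [ 0.0001 -0.0001  0.0052]
[234 144]
```

View pics/k.png

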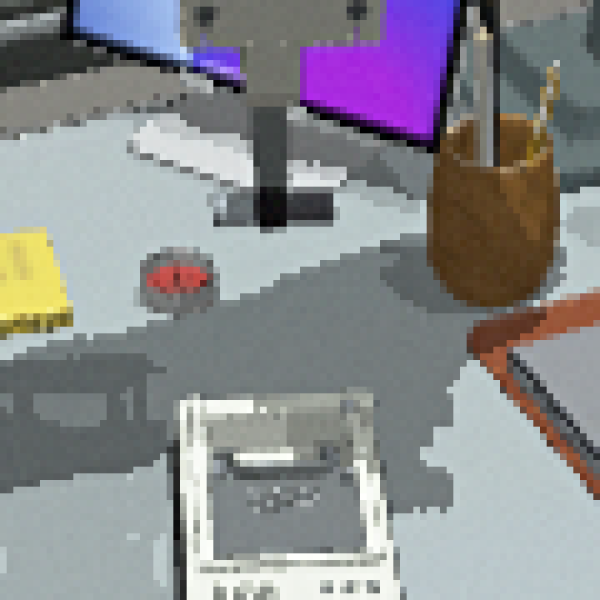

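The cell is held level in the tongs at crop (272,208), about 15.5 cm above the desk. It's still and the grip reading is steady, so I hand in.

```bash
python3 -m creep '[{"d":[0, 0, 0.08], "finger_gap":0.1}, {"finger_gap":0.1}, {"finger_gap":0.1}, {"finger_gap":0.1}, {"finger_gap":0.1}, {"finger_gap":0.1}, {"finger_gap":0.1}]' && python3 -c "
from cell import workorder
print(workorder.sign_off())"
```

```text
clock: 16.75
position: [0.53, 0.1702, 0.2759]
ee_rot: [0.541, 3.095, 0.0]
force: [0.2, 0.3, -0.5]
width: 0.236
gripper_force: 60.0
the job is handed in; nothing more can be done
None
```

The job is handed in at 16.75 s: the grey tongs pushed the clock's battery cover fully open and lifted the cell out, and it ended held still in them about 15 cm above the desk; sign-off returned no verdict.

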